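# Set the mitre board to the marked stop and load the offcut

### The job

Set up the mitre board for the next saw cut: draw the red pull-loop of the fence's spring plunger outward, swing the fence round to the stop marked with the red dot and let the plunger snap fully home in that notch. Then slide the hardwood offcut that lies on the board flush along the wooden face of the fence, with its end up against the blue length stop. Leave the glue bottle where it stands.

Things in the scene. Friction and masses are not known exactly. Their poses are not given: they have to be found in the camera images.
- mitre_board: Plywood mitre board, fixed, bed (its top) 40 mm up. Origin: fence pivot axis at worktop height; x away from the robot, square to the saw kerf (black line at x = -11 mm); y left; z up. Bed: x -100 to 100 mm for y -250 to -32; x -100 to 10 for y to 105; disc of radius 94 round the pivot. Dark saw guides 30 x 22 mm, top 83 mm up, at x = -11, y = 90 and -236.
- red_dot: Flat red adhesive dot, 16 mm across, stuck on the bed 74 mm from the pivot at the wanted stop (30 or 45 degrees; the fence covers it when it stands there). The toothed steel sector outside it (outer radius 117 mm, 18 to 34 mm up) has notches at 0, 15, 30, 45 and 60 degrees anticlockwise from the board's x axis, each with a thin dark mark.
- yellow_dot: Flat yellow adhesive dot like the red one, at the other of the stops 30 and 45 degrees: another job's setting, not wanted now.
- fence (a joint): Fence angle (rad) about the vertical pivot, anticlockwise from above: 0 = along the board's x (square), a stop every 0.2618 (30 degrees 0.524, 45 degrees 0.785, last one 60); range -0.05 to 1.09. Starts at stop 0. Turns freely with the plunger drawn; cannot pass a tooth with it home.
- plunger (a joint): Travel of the spring plunger (m): 0 = home, pin fully in a notch; grows as its loop is pulled outward along the fence, away from the pivot. Clears the tooth tips at 0.0185, end stop at 0.024. Spring: 6 N at home, 11 N at 0.020. Let go, it springs inward; the rounded tooth tips guide it into the nearest notch (within 7 degrees either side).
- loop (a point): Centre of the red pull-loop's opening: 27 mm up, 185 mm from the pivot (plus plunger travel). Flat level frame of 10 mm round bar, open above and below, 40 mm clear along the fence, 46 mm across: closed fingers fit in from above. Nothing below but the worktop or, past its edge, air. Grey housing and strap (top 50 mm up) begin 35 mm inward. x points outward along the fence, z up.
- corner (a point): Where the fence's wooden face meets the blue length stop's inner face, at bed height. Turns with the fence: x outward along it, y to its left. Fence: y 0 to 24 mm, top 73 mm up, wooden face x -101 to 24. Stop: x 0 to 14, y 0 to -32, 80 mm up, its screw 91 mm. Pivot at x -94, y 12. Here the offcut's end and side must meet.
- offcut: Red-brown hardwood offcut, 45 x 170 x 20 mm, 0.1 kg, loose, flat on the bed to the right of the fence. Origin: centre of its underside; y along its length, x across, z up. Filling the corner, its origin is at x -85, y -22.5 mm in the frame of point corner.
- glue_bottle: Yellow glue bottle with red spout, 63 mm wide, 188 mm high, bystander at the left. Origin: centre of its underside.

How it is judged:
By the outcome, as a careful person would: the job done as asked, in the order asked, and still so for the second after the job is handed in, with the robot touching nothing.
It also fails if it takes over 72 s, if anything falls off the work surface, if the arm or the gripper's body presses on something with over 40 N, if the wrist force passes 120 N, or if a joint passes its speed limit or range.

### The arm

A 7-joint arm with a two-finger parallel gripper is mounted at the origin on the work surface; the furniture and walls round the work are solid. World frame = base frame: x ahead of the robot, y to its left, z up, the work surface at z = 0. Lengths are in m, angles in rad, forces in N, time in s.
With the tool pointing down it reaches from about 0.4 to 0.925 m from the base axis. Payload 5.6 kg.
Tool frame: the origin (TCP) lies at the very end of the fingers, on their centre line; the grasp point (between the pads) lies 19 mm behind it; z points along the fingers, y is the direction in which the jaws open and shut (so a half turn about z gives the same grasp; the last joint's range is limited). The gripper opens to 85 mm and grips with 20 to 120 N. Pads are 22 mm wide; open, the fingers measure 114 mm over their backs; the gripper's body (76 mm by 85 mm) begins 54 mm behind the grasp point. The pads swing forward as they close: fully open they stand 13 mm farther back than shut.
Start: joints at [-1.241, 0.468, -0.012, 1.603, 0.006, 1.071, -0.056], TCP at [0.237, 0.605, 0.231] pointing down, gripper open.
Joint ranges: [-2.53, 2.53], [-0.31, 2.02], [-1.57, 1.55], [0.28, 2.44], [-1.29, 4.43], [0.15, 1.84], [-2.92, 2.92]. Speed limits (rad/s): [2.57, 2.57, 3.14, 3.14, 3.14, 3.14, 3.14].

### API

Orientations are given as a rotation vector (axis times angle).
In Python, from rig import * gives the robot as it stands.
- The arm moves only by the tool play_rows, never from a script. Its argument "increments" is a list that holds one entry, the list of rows, each a list of 7 numbers: the shift along the world's x, y, z in cm, then the turn, a rotation vector about the world's x, y, z in rad, then the closure, from 0 (fully open) to 1 (shut). A call has 1 to 5 rows; each row shifts and turns the pose as measured when the row begins; what a row does not reach is not made up. A row lasts 1/8 s, in which the tool goes at most 62.5 mm and 10.7 degrees, less where a joint would pass 70% of its speed; a pose out of reach is approached as far as the arm can. A call is refused whole if a number of a shift passes 6.25 or a number of a turn 0.188, either way. A call with a gripper value outside its range is refused whole. The fingers move at their own pace and stop on an object; "squeeze" is the grip in N (left out, the last holds). Time passes only in rows, so rows that do not move let the fingers close. It gives the time, the measured TCP pose, the force and the opening at its end, in the units of the state.
- sense(): the state, without advancing time (a new reading comes with each control period).
- get_image(name): name is "side" or "top"; returns a dict with "img" (420x560x3 uint8, red, green, blue), "intrinsics" (3x3 intrinsics, pixels), "rvec" (rotation vector, rad) and "tvec" (3), from world to camera coordinates, as OpenCV has them. Camera axes: x right, y down, z forward; pixel columns grow to the right and rows downward; lengths in m; the calibration is good to about 2 mm. A picture is of the moment at which its call begins. There is no depth.
- close_job(): hands the job in, once; it reports no verdict.
The state is a dict: "clock": time; "q": joint angles; "dq": joint speeds; "tau": joint torques, N m; "ee_pos": TCP position; "ee_rot": TCP orientation; "force": force on the tool from outside, world axes, zero at the start; "wrist_torque": the same for the moment, N m; "opening": finger opening in m.
Only numpy, scipy, OpenCV 4.12 (cv2) and the standard library are available. Lean on these libraries where they do the work, as an engineer would, in place of code of your own. Each camera call takes 0.05 s, during which the arm holds its last target. There are 200 camera calls.

## Working session

There is one attempt and no reset: what is moved stays moved. The work goes in short steps, Python scripts to look and compute and a tool call to move; the robot and the scene stay as the last step left them, time stands still between calls to the robot, and variables do not carry over. Pictures are saved under pics/ and viewed, about 8 in all and at most 12, crops included, and the job is handed in when it is done.

Besides the shell and the picture viewer there is one more tool, called after "Request:" as a command line: name --argument value ..., lists and objects as JSON in quotes. play_rows: Moves the arm, as the interface text tells. Its arguments: {"type":"object","properties":{"increments":{"type":"array"},"squeeze":{"type":"number"}},"required":["increments"]}

```bash
mkdir -p pics; ls
cat > h.py <<'E'
from rig import *
import numpy as np, cv2
def cam(n,save=None):
    d=get_image(n); d['R']=cv2.Rodrigues(np.array(d['rvec'],float))[0]; d['t']=np.array(d['tvec'],float).ravel(); d['K']=np.array(d['intrinsics'],float)
    if save: cv2.imwrite('pics/'+save+'.png',d['img'][:,:,::-1])
    return d
def onplane(d,uv,z):
    c=-d['R'].T@d['t']; r=d['R'].T@np.linalg.inv(d['K'])@np.array([uv[0],uv[1],1.]); return c+r*(z-c[2])/r[2]
def proj(d,p):
    q=d['K']@(d['R']@np.array(p,float)+d['t']); return q[:2]/q[2]
E
python3 - <<'E'
from h import *
s=sense(); print({k:np.round(v,3) for k,v in s.items()})
for n in('top','side'):
    d=cam(n,n+'0'); print(n,-d['R'].T@d['t'],d['K'][0,0])
E
```

```text
pics
{'clock': np.float64(0.0), 'q': array([-1.241,  0.468, -0.012,  1.604,  0.006,  1.071, -0.056]), 'dq': array([ 0.001,  0.001, -0.   , -0.001,  0.   ,  0.001, -0.   ]), 'tau': array([-0.0000e+00, -5.3237e+01,  2.2000e-02, -2.5132e+01,  1.1000e-02,
        7.0000e-03,  0.0000e+00]), 'ee_pos': array([0.237, 0.605, 0.23 ]), 'ee_rot': array([-5.820e-01, -3.087e+00,  3.000e-03]), 'force': array([ 0.644, -0.775, -0.271]), 'wrist_torque': array([ 0.001,  0.04 , -0.066]), 'opening': np.float64(0.085)}
top [0.327007   0.09215255 1.00537499] 494.8183728961735
side [ 0.24784553 -0.77246333  0.48221712] 384.50613172656705
```

View pics/top0.png

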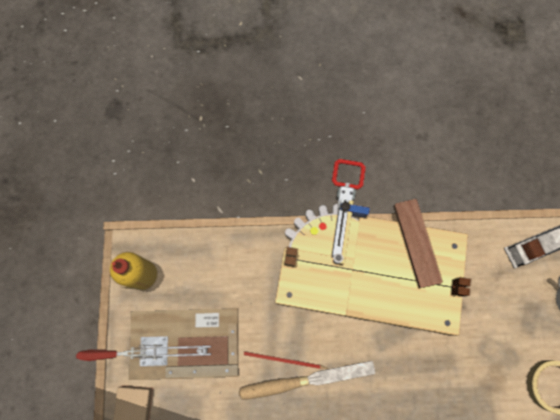

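View pics/side0.png

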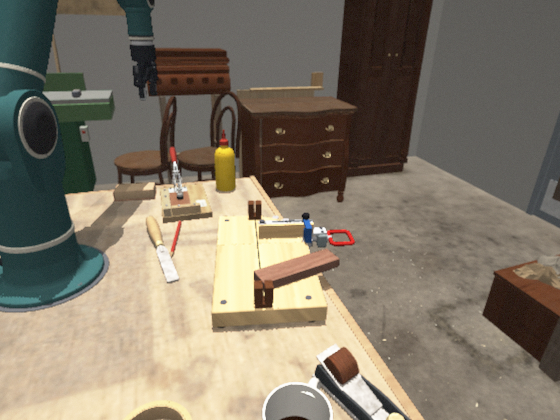

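```bash
cat > m.py <<'E'
from h import *
def comp(m,amin=10):
    n,l,s,c=cv2.connectedComponentsWithStats(m.astype(np.uint8)); return [(s[i],c[i],l==i) for i in range(1,n) if s[i,4]>=amin]
def masks(d):
    h=cv2.cvtColor(d['img'],cv2.COLOR_RGB2HSV).astype(int); H,S,V=h[...,0],h[...,1],h[...,2]
    red=((H<6)|(H>174))&(S>190)&(V>120); yel=(H>24)&(H<34)&(S>200)&(V>180); blue=(H>100)&(H<125)&(S>120)&(V>50)
    brn=((H<12)|(H>172))&(S>80)&(S<190)&(V>50)&(V<160)
    return dict(red=red,yel=yel,blue=blue,brn=brn)
E
python3 - <<'E'
from m import *
d=cam('top'); M=masks(d); zs=dict(red=.04,yel=.04,blue=.08,brn=.06)
for k in M:
    for s,c,l in comp(M[k],12):
        if 260<c[0]<480 and 140<c[1]<345: print(k,s,c.round(1),onplane(d,c,zs[k]).round(4))
im=d['img'][140:345,260:480,::-1]
cv2.imwrite('pics/c0.png',cv2.resize(im,None,fx=2.9,fy=2.9,interpolation=cv2.INTER_CUBIC)); 
for uv in [(349,173),(338,258)]:print(onplane(d,uv,.027 if uv[1]<200 else .075))
E
```

```text
red [333 160  31  28 159] [348.8 171.8] [ 0.6267 -0.0723  0.04  ]
blue [349 206  20   8 105] [358.9 209.3] [ 0.5384 -0.0802  0.08  ]
brn [331 158  35  32 131] [347.1 172.5] [ 0.6191 -0.0654  0.06  ]
brn [336 162  26  23 103] [348.5 171.8] [ 0.6204 -0.0684  0.06  ]
brn [ 395  199   46   88 1866] [417.4 241.9] [ 0.4752 -0.1924  0.06  ]
brn [458 279  12  17 126] [463.1 286.7] [ 0.387  -0.2707  0.06  ]
[ 0.62811382 -0.07487009  0.027     ]
[ 0.44652479 -0.03508502  0.075     ]
```

View pics/c0.png

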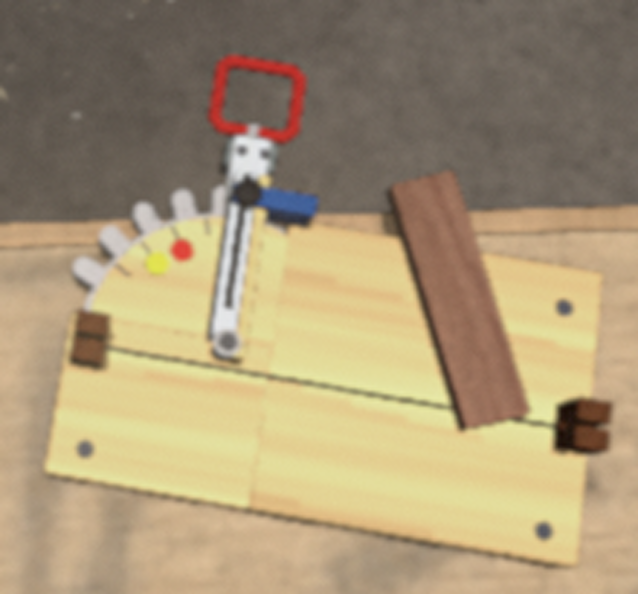

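Run:
```python
from m import *
d=cam('top')
P=lambda u,v,z:onplane(d,(260+(u+.5)/2.9-.5,140+(v+.5)/2.9-.5),z)[:2]
c=np.cos;s=np.sin;r=np.pi/180
def fit(a,b):
    W=np.array([P(45,474,.04),P(575,565,.04),P(601,272,.04),P(181,250,.04),P(157,263,.04),P(258,98,.027),P(228,341,.075)])
    B=np.array([(-.1,.105),(-.1,-.25),(.1,-.25),(.074*c(a*r),.074*s(a*r)),(.074*c(b*r),.074*s(b*r)),(.185,0),(0,0)])
    wz=W@[1,1j];bz=B@[1,1j];k=wz-wz.mean();h=bz-bz.mean()
    e=(k*h.conj()).sum();th=np.angle(e);p=wz.mean()-np.exp(1j*th)*bz.mean()
    res=(wz-p)*np.exp(-1j*th)-bz
    print(a,b,'pivot',p.round(4),'yaw',th/r,'res mm',(res*1000).round(1)); return p,th
p,th=fit(30,45);fit(45,30)
O=np.array([P(*q,.06) for q in[(390,187),(452,171),(528,410),(465,430)]]);print(O.round(4));oz=(O@[1,1j]-p)*np.exp(-1j*th);print('offcut in board mm',(oz*1000).round(0), np.abs(np.diff(oz)))
for a in (0,30,45):
    f=p+.185*np.exp(1j*(th+a*r));print(a,'loop',f.round(4),'r',abs(f))
    e=np.exp(1j*(th+a*r)); co=p+e*(.094-.012j); print(' corner',co.round(4),'offcut c',(co+e*(-.085-.0225j)).round(4),'dir deg',th/r+a)
print(onplane(d,(125,268),.1))
```

```text
30 45 pivot (0.446-0.0354j) yaw -11.663024442785817 res mm [-1.1-2.2j  1.3+2.2j -1.6+1.9j -0.3-0.1j -0.4-0.6j  0.2-1.3j  1.9+0.j ]
45 30 pivot (0.446-0.0353j) yaw -11.665096545663399 res mm [ -1.1 -2.2j   1.3 +2.2j  -1.6 +1.9j  11.4-15.4j -12.1+14.8j   0.2 -1.3j
   1.9 +0.j ]
[[ 0.5514 -0.1539]
 [ 0.5614 -0.197 ]
 [ 0.3988 -0.2314]
 [ 0.3871 -0.1889]]
offcut in board mm [127. -95.j 146.-135.j  -7.-202.j -27.-162.j] [0.04426233 0.16612576 0.04407979]
0 loop (0.6272-0.0727j) r 0.6314293093066953
 corner (0.5357-0.0661j) offcut c (0.4479-0.071j) dir deg -11.663024442785817
30 loop (0.6217+0.0229j) r 0.6220701592142526
 corner (0.539-0.0172j) offcut c (0.4654-0.0653j) dir deg 18.33697555721418
45 loop (0.6006+0.0663j) r 0.6042532589091992
 corner (0.5312+0.0063j) offcut c (0.4725-0.0592j) dir deg 33.33697555721418
[0.43640116 0.35855976 0.1       ]
```

Request:
play_rows --increments '[[[0, 0, 5, 0, 0, 0, 1], [0, 0, 3, 0, 0, 0.06, 1], [3, -5.2, 0, 0, 0, 0.06, 1], [3, -5.2, 0, 0, 0, 0.05, 1], [3, -5.2, 0, 0, 0, 0, 1]]]' --squeeze 40

```text
clock: 0.82
ee_pos: [0.3242, 0.448, 0.3105]
ee_rot: [-0.294, -3.127, 0.005]
force: [0.7, 0.5, -0.1]
opening: 0.0001
```

Request:
play_rows --increments '[[[3, -5.2, 0, 0, 0, 0, 1], [3, -5.2, 0, 0, 0, 0, 1], [3, -5.2, 0, 0, 0, 0, 1], [3, -5.2, 0, 0, 0, 0, 1], [3, -5.2, 0, 0, 0, 0, 1]]]'

```text
clock: 1.45
ee_pos: [0.4777, 0.1785, 0.3112]
ee_rot: [0.293, 3.127, -0.002]
force: [0.8, 0.9, 0.0]
opening: -0.0001
```

Request:
play_rows --increments '[[[3, -5, 0, 0, 0, -0.017, 1], [3, -5, 0, 0, 0, 0, 1], [3, -5, 0, 0, 0, 0, 1], [3, -5, -4, 0, 0, 0, 1], [3, -5, -6, 0, 0, 0, 1]]]'

```text
clock: 2.08
ee_pos: [0.6213, -0.0604, 0.2342]
ee_rot: [0.32, 3.113, 0.002]
force: [1.2, 0.5, 0.9]
opening: -0.0
```

Request:
play_rows --increments '[[[0, 0, -6, 0, 0, 0, 1], [0, 0, -6, 0, 0, 0, 1], [0, 0, -2, 0, 0, 0, 1], [0, 0, 0, 0, 0, 0, 1]]]'

```text
clock: 2.58
ee_pos: [0.6193, -0.0661, 0.0857]
ee_rot: [0.333, 3.118, -0.004]
force: [0.1, 0.5, 0.4]
opening: -0.0
```

Run:
```python
from m import *
print(sense()['ee_pos'],sense()['ee_rot'])
a=cam('top');b=cam('side')
f=lambda d,x,y,w,h,k:cv2.resize(d['img'][y:y+h,x:x+w,::-1],None,fx=k,fy=k,interpolation=cv2.INTER_CUBIC)
cv2.imwrite('pics/c1.png',np.hstack([f(a,290,130,100,100,4),f(b,290,170,100,100,4)]))
```

```text
[ 0.6193109  -0.06607365  0.08574637] [ 0.33250469  3.1177033  -0.00371796]
```

View pics/c1.png

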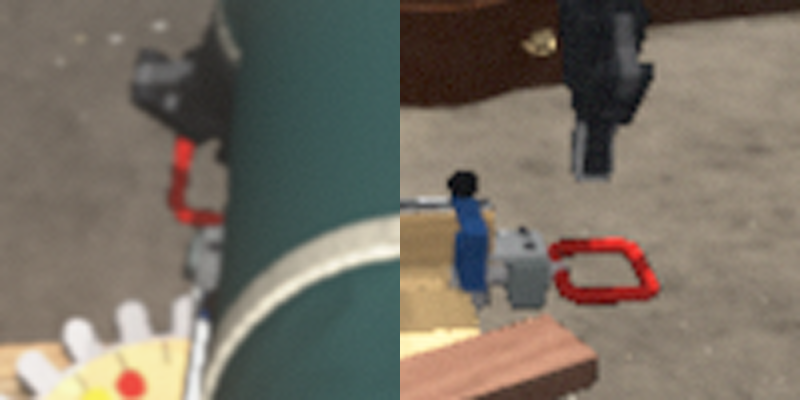

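Request:
play_rows --increments '[[[0.8, -0.7, 0, 0, 0, 0, 1], [0, 0, -2.5, 0, 0, 0, 1], [0, 0, 0, 0, 0, 0, 1]]]'

```text
clock: 3.05
ee_pos: [0.6337, -0.0742, 0.068]
ee_rot: [0.33, 3.104, -0.002]
force: [0.2, 0.5, 0.6]
opening: 0.0
```

Request:
play_rows --increments '[[[-0.6, 0.1, -1, 0, 0, 0, 1], [0, 0, 0, 0, 0, 0, 1]]]'

```text
clock: 3.3
ee_pos: [0.6291, -0.0736, 0.06]
ee_rot: [0.33, 3.1, -0.002]
force: [0.3, -0.2, -0.6]
opening: -0.0001
```

Request:
play_rows --increments '[[[0, 0, 0, 0, 0, 0, 1]]]'

```text
clock: 3.42
ee_pos: [0.6296, -0.0738, 0.0608]
ee_rot: [0.33, 3.099, -0.002]
force: [0.8, 0.2, 0.1]
opening: -0.0
```

Request:
play_rows --increments '[[[-0.1, 0, -2.5, 0, 0.025, 0, 1], [0, 0, -2.0, 0, 0, 0, 1], [0, 0, 0, 0, 0, 0, 1]]]'

```text
clock: 3.8
ee_pos: [0.6297, -0.0737, 0.016]
ee_rot: [0.332, 3.121, -0.005]
force: [-0.2, -0.2, -0.3]
opening: -0.0002
```

Request:
play_rows --increments '[[[1.0, -0.2, -0.5, 0, 0, 0, 1], [0.8, -0.2, 0, 0, 0, 0, 1], [0.5, -0.1, 0, 0, 0, 0, 1], [0, 0, 0, 0, 0, 0, 1]]]'

```text
clock: 4.3
ee_pos: [0.6468, -0.0772, 0.0105]
ee_rot: [-0.33, -3.109, 0.0]
force: [-8.1, 1.2, 6.6]
opening: 0.0001
```

Request:
play_rows --increments '[[[0.8, -0.2, 0, 0, 0, 0, 1], [0.4, -0.1, 0, 0, 0, 0, 1], [0, 0, 0, 0, 0, 0, 1]]]'

```text
clock: 4.68
ee_pos: [0.6513, -0.0784, 0.0105]
ee_rot: [-0.327, -3.089, -0.005]
force: [-9.6, 2.3, 7.1]
opening: -0.0001
```

Request:
play_rows --increments '[[[0.9, -0.2, 0, 0, -0.03, 0, 1], [0.4, -0.1, 0, 0, -0.01, 0, 1], [0.3, -0.1, 0, 0, 0, 0, 1]]]'

```text
clock: 5.05
ee_pos: [0.6582, -0.0799, 0.0102]
ee_rot: [-0.327, -3.106, -0.019]
force: [-11.2, 2.2, 8.3]
opening: -0.0004
```

Request:
play_rows --increments '[[[0.5, 0.9, 0, 0, -0.015, 0.047, 1], [0.4, 1.0, 0, 0, -0.015, 0.047, 1], [0.35, 1.0, 0, 0, -0.015, 0.047, 1]]]'

```text
clock: 5.42
ee_pos: [0.6613, -0.0509, 0.0099]
ee_rot: [0.104, 3.137, 0.027]
force: [-11.0, 0.4, 7.0]
opening: 0.0
```

Request:
play_rows --increments '[[[0.42, 1.0, 0, 0, -0.01, 0.047, 1], [0.36, 1.0, 0, 0, -0.01, 0.047, 1], [0.31, 1.0, 0, 0, -0.01, 0.047, 1]]]'

```text
clock: 5.8
ee_pos: [0.6627, -0.0214, 0.0097]
ee_rot: [-0.123, 3.129, 0.03]
force: [-10.9, -1.2, 7.9]
opening: -0.0001
```

Run:
```python
from m import *
s=sense();print(s['ee_pos'],s['ee_rot'],s['force'])
a=cam('top');b=cam('side')
f=lambda d,x,y,w,h,k:cv2.resize(d['img'][y:y+h,x:x+w,::-1],None,fx=k,fy=k,interpolation=cv2.INTER_CUBIC)
cv2.imwrite('pics/c2.png',np.hstack([f(a,280,140,100,130,4),f(b,270,170,100,130,4)]))
```

```text
[ 0.66272494 -0.02139014  0.00973598] [-0.12312698  3.12943868  0.03037392] [-10.93819058  -1.23593161   7.9305682 ]
```

View pics/c2.png

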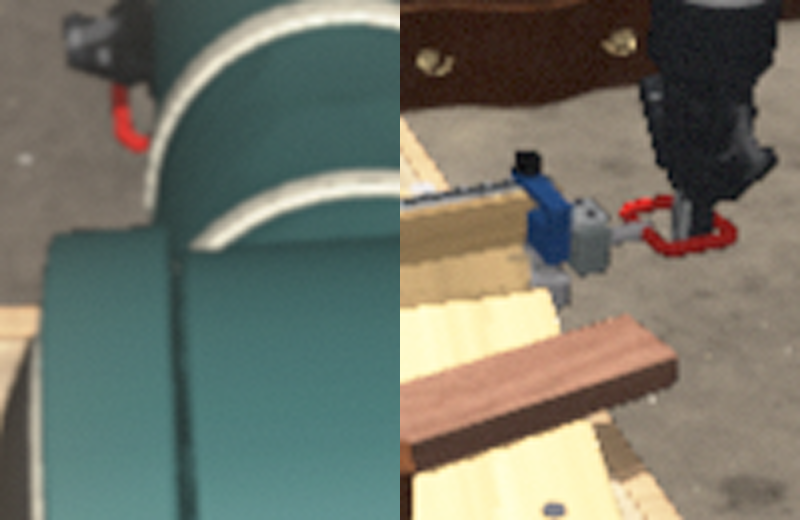

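Request:
play_rows --increments '[[[0.25, 1.05, 0, 0, -0.01, 0.047, 1], [0.2, 1.05, 0, 0, -0.01, 0.047, 1], [0.15, 1.05, 0, 0, -0.01, 0.047, 1]]]'

```text
clock: 6.28
ee_pos: [0.6594, 0.0074, 0.0096]
ee_rot: [-0.345, 3.106, 0.029]
force: [-10.9, -2.7, 7.2]
opening: -0.0
```

Request:
play_rows --increments '[[[0.12, 1.07, 0, 0, -0.01, 0.047, 1], [0.05, 1.07, 0, 0, -0.01, 0.047, 1]]]'

```text
clock: 6.52
ee_pos: [0.655, 0.0257, 0.0095]
ee_rot: [-0.492, 3.082, 0.025]
force: [-11.1, -3.4, 7.1]
opening: -0.0003
```

Request:
play_rows --increments '[[[0.02, 1.07, 0, 0, -0.01, 0.03, 1], [0.2, 0.1, 0, 0, -0.01, 0, 1]]]'

```text
clock: 6.78
ee_pos: [0.6511, 0.0347, 0.0094]
ee_rot: [-0.538, 3.07, 0.02]
force: [-9.9, -4.1, 7.4]
opening: -0.0001
```

Run:
```python
from m import *
s=sense();print(s['ee_pos'],s['ee_rot'],s['force'])
a=cam('top');b=cam('side')
f=lambda d,x,y,w,h,k:cv2.resize(d['img'][y:y+h,x:x+w,::-1],None,fx=k,fy=k,interpolation=cv2.INTER_CUBIC)
cv2.imwrite('pics/c3.png',np.hstack([f(a,280,140,100,130,4),f(b,270,170,100,130,4)]))
p=.446-.0354j
M=masks(b)
for k in('red','blue'):
    for st,c,l in comp(M[k],12): print(k,st,c.round(1))
for ang in (12,15,18.34,21):
    e=np.exp(1j*np.radians(ang))
    q=[p+e*z for z in (.094-.012j,.108-.012j,.094-.044j,.108-.044j)]
    print(ang,[proj(b,[z.real,z.imag,h]).round(0) for h in(.08,) for z in q],'loop+21',proj(b,[(p+.206*e).real,(p+.206*e).imag,.027]).round(1))
```

```text
[0.65109689 0.0346799  0.00935395] [-0.53763825  3.06955602  0.01992851] [-9.85554197 -4.09701404  7.43882634]
red [313 211  11   7  23] [317.  213.7]
red [321 215  20   9  50] [331.7 220.1]
blue [292 208  18  23 202] [302.7 219.1]
12 [array([299., 213.]), array([304., 212.]), array([306., 219.]), array([312., 217.])] loop+21 [332.7 220.7]
15 [array([298., 212.]), array([303., 211.]), array([306., 218.]), array([311., 216.])] loop+21 [330.1 219. ]
18.34 [array([297., 211.]), array([301., 210.]), array([305., 216.]), array([310., 215.])] loop+21 [327.  217.1]
21 [array([296., 211.]), array([300., 209.]), array([305., 216.]), array([309., 214.])] loop+21 [324.5 215.8]
```

View pics/c3.png

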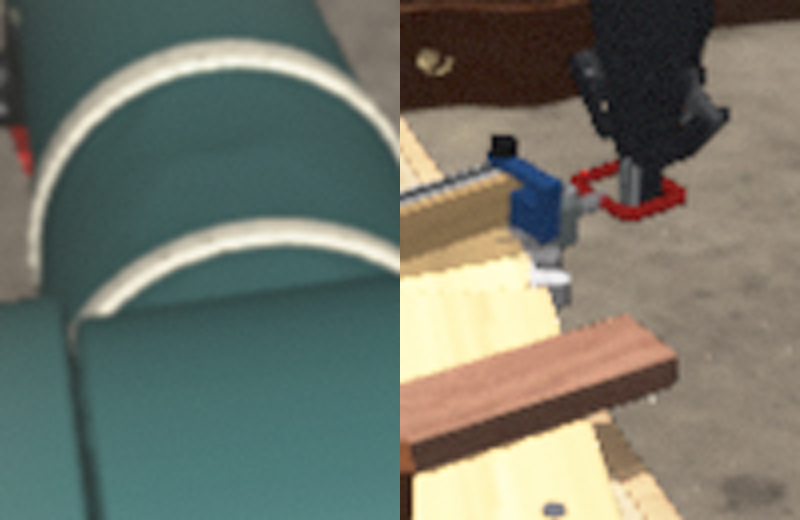

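Request:
play_rows --increments '[[[-1.0, -0.4, 0, 0, 0, 0, 1], [-1.0, -0.4, 0, 0, 0, 0, 1], [-0.6, -0.3, 0, 0, 0, 0, 1], [0, 0, 0, 0, 0, 0, 1]]]'

```text
clock: 7.38
ee_pos: [0.6241, 0.0197, 0.0105]
ee_rot: [-0.533, 3.073, 0.017]
force: [0.3, -0.3, 0.5]
opening: -0.0001
```

Request:
play_rows --increments '[[[0, 0, 2.5, 0, 0, 0, 1], [0, 0, 5, 0, 0, 0, 1], [0, 0, 6, 0, 0, 0, 1]]]'

```text
clock: 7.75
ee_pos: [0.6232, 0.0207, 0.1444]
ee_rot: [-0.535, 3.079, 0.018]
force: [1.2, -0.9, 0.5]
opening: -0.0002
```

Request:
play_rows --increments '[[[-4, -4.6, 2, 0, 0, -0.07, 0.3], [-4, -4.6, 0, 0, 0, -0.07, 0.3], [-4, -4.6, 0, 0, 0, 0, 0.3], [-4, -4.6, 0, 0, 0, 0, 0.3], [-2.5, -3, 0, 0, 0, 0, 0.3]]]'

```text
clock: 8.38
ee_pos: [0.4455, -0.1937, 0.1741]
ee_rot: [-0.324, 3.082, 0.01]
force: [0.0, 0.2, -0.0]
opening: 0.0593
```

Request:
play_rows --increments '[[[0, 0, 0, 0, 0, 0, 0.3]]]'

```text
clock: 8.5
ee_pos: [0.4446, -0.1964, 0.1749]
ee_rot: [-0.315, 3.081, 0.008]
force: [0.2, 0.0, -0.5]
opening: 0.0602
```

Run:
```python
from m import *
s=sense();print(s['ee_pos'],s['ee_rot'],s['force'],s['opening'])
a=cam('top');b=cam('side')
f=lambda d,x,y,w,h,k:cv2.resize(d['img'][y:y+h,x:x+w,::-1],None,fx=k,fy=k,interpolation=cv2.INTER_CUBIC)
cv2.imwrite('pics/c4.png',np.hstack([f(a,270,150,200,180,2),f(b,200,180,180,180,2)]))
p=.446-.0354j
for k,d in(('top',a),('side',b)):
  for st,c,l in comp(masks(d)['red'],12): print(k,st,c.round(1))
for ang in (18.34,33.34):
    e=np.exp(1j*np.radians(ang))
    for r in (.185,.206): print(ang,r,*[proj(d,[(p+r*e).real,(p+r*e).imag,.027]).round(1) for d in (a,b)])
```

```text
[ 0.44462319 -0.19641657  0.17489412] [-0.31547549  3.08134892  0.00767423] [ 0.16077871  0.00688696 -0.45672098] 0.06017791846966083
top [286 163  33  25 109] [302.  172.5]
side [313 212  23  15 112] [324.9 219.8]
18.34 0.185 [301.9 177.3] [320.9 219.2]
18.34 0.206 [298.3 168.2] [327.  217.1]
33.34 0.185 [281.2 187.8] [307.1 212.9]
33.34 0.206 [275.3 179.7] [311.6 210.2]
```

View pics/c4.png

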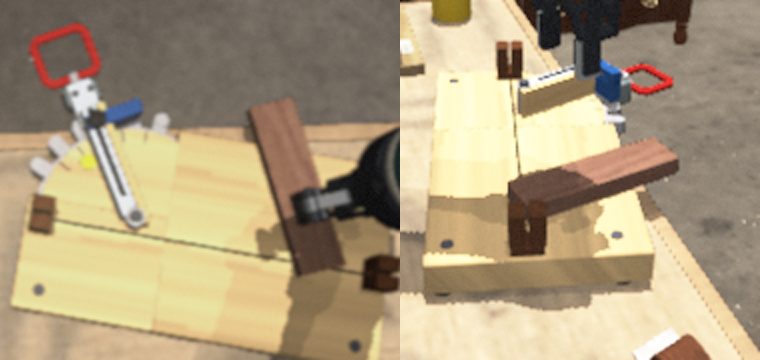

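Run:
```python
from m import *
p=.446-.0354j
for src in ('pics/top0.png',None):
    d=cam('top'); im=d['img'] if src is None else cv2.imread(src)[:,:,::-1].copy()
    h=cv2.cvtColor(im,cv2.COLOR_RGB2HSV).astype(int);m=((h[...,0]<8)|(h[...,0]>172))&(h[...,1]>120)&(h[...,2]>70)
    m[:150]=0;m[205:]=0;m[:,:280]=0;m[:,380:]=0
    m=cv2.morphologyEx(m.astype(np.uint8),cv2.MORPH_CLOSE,np.ones((3,3)))
    cs,_=cv2.findContours(m,cv2.RETR_EXTERNAL,cv2.CHAIN_APPROX_NONE); c=max(cs,key=cv2.contourArea)
    M=cv2.moments(c);g=(M['m10']/M['m00'],M['m01']/M['m00']);w=onplane(d,g,.027);z=w[0]+1j*w[1]-p
    rc=cv2.minAreaRect(c);print(cv2.contourArea(c),np.round(g,1),'r',abs(z),'az',np.degrees(np.angle(z)),rc)
```

```text
327.0 [348.2 172.4] r 0.1873526400311119 az -11.694267908198425 ((348.391845703125, 173.64865112304688), (32.22220230102539, 27.783430099487305), 9.462322235107422)
345.5 [301.8 176.5] r 0.18677132026337798 az 18.216367870556823 ((302.1200256347656, 177.33999633789062), (28.123300552368164, 32.061668395996094), 70.55996704101562)
```

Request:
play_rows --increments '[[[-1.0, -0.4, -2, 0, 0.04, 0, 0.3], [-0.7, -0.2, -4, 0, 0, 0, 0.3], [0, 0, -4, 0, 0, 0, 0.3], [0, 0, 0, 0, 0, 0, 0.3]]]'

```text
clock: 9.2
ee_pos: [0.4353, -0.1937, 0.0723]
ee_rot: [-0.35, 3.115, 0.016]
force: [0.7, 0.2, -0.7]
opening: 0.0601
```

Request:
play_rows --increments '[[[-0.7, -0.9, 0, 0, 0, -0.013, 0.3], [0, 0, -1.2, 0, 0, 0, 0.3], [0, 0, 0, 0, 0, 0, 0.3]]]'

```text
clock: 9.57
ee_pos: [0.4309, -0.2034, 0.0626]
ee_rot: [-0.331, 3.112, 0.013]
force: [0.2, 0.5, 0.3]
opening: 0.0599
```

Request:
play_rows --increments '[[[-0.2, 0, -2.0, 0, 0.01, 0, 0.3], [0, 0, 0, 0, 0, 0, 0.3]]]'

```text
clock: 9.82
ee_pos: [0.4302, -0.2038, 0.0437]
ee_rot: [-0.331, 3.119, 0.013]
force: [-0.7, -0.1, 0.4]
opening: 0.0594
```

Request:
play_rows --increments '[[[0, 0, 0, 0, 0, 0, 1], [0, 0, 0, 0, 0, 0, 1], [0, 0, 0, 0, 0, 0, 1], [0, 0, 0, 0, 0, 0, 1]]]' --squeeze 30

```text
clock: 10.32
ee_pos: [0.4316, -0.2043, 0.0461]
ee_rot: [-0.331, 3.115, 0.011]
force: [-0.3, 0.2, -1.4]
opening: 0.0447
```

Request:
play_rows --increments '[[[-0.3, 2.2, 0, 0, 0, 0.03, 1], [-0.3, 2.2, 0, 0, 0, 0.03, 1], [-0.3, 2.2, 0, 0, 0, 0.03, 1], [-0.3, 2.2, 0, 0, 0, 0.02, 1], [-0.3, 1.5, 0, 0, 0, 0, 1]]]'

```text
clock: 10.95
ee_pos: [0.414, -0.0936, 0.0458]
ee_rot: [-0.516, 3.092, 0.015]
force: [0.1, 0.0, -0.5]
opening: 0.0443
```

Request:
play_rows --increments '[[[0, 0, 0, 0, 0, 0, 1]]]'

```text
clock: 11.08
ee_pos: [0.4135, -0.092, 0.0458]
ee_rot: [-0.521, 3.092, 0.016]
force: [-0.5, 0.5, 0.1]
opening: 0.0443
```

Request:
play_rows --increments '[[[-0.2, 0.6, 0, 0, 0, -0.014, 1], [-0.1, 0.3, 0, 0, 0, 0, 1], [-0.1, 0.2, 0, 0, 0, 0, 1]]]'

```text
clock: 11.45
ee_pos: [0.4105, -0.0835, 0.0461]
ee_rot: [-0.49, 3.094, 0.01]
force: [2.0, -7.9, -2.4]
opening: 0.0446
```

Run:
```python
from m import *
s=sense();print(s['ee_pos'],s['ee_rot'],s['force'],s['opening'])
a=cam('top');b=cam('side')
f=lambda d,x,y,w,h,k:cv2.resize(d['img'][y:y+h,x:x+w,::-1],None,fx=k,fy=k,interpolation=cv2.INTER_CUBIC)
cv2.imwrite('pics/c5.png',np.hstack([f(a,280,160,130,150,3),f(b,220,180,130,150,3)]))
```

```text
[ 0.41054423 -0.08352398  0.04608364] [-0.48979693  3.0941423   0.01044392] [ 1.96366487 -7.8800815  -2.39286525] 0.04458011331874416
```

View pics/c5.png

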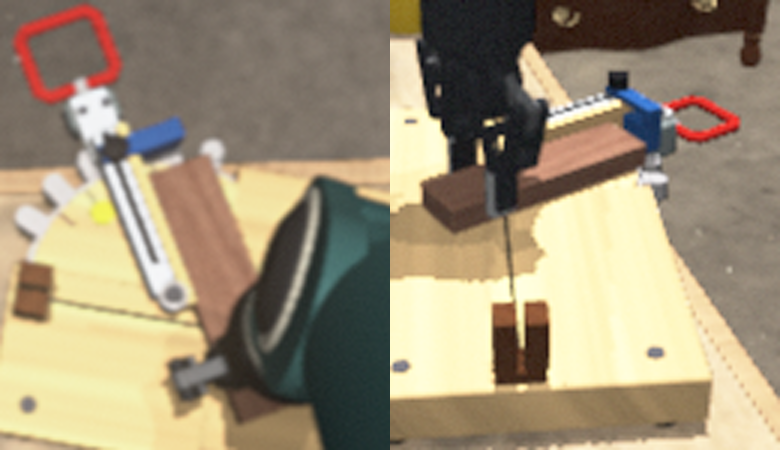

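Request:
play_rows --increments '[[[0.6, 0.25, 0, 0, 0, 0, 1], [0.4, 0.2, 0, 0, 0, 0, 1], [0.3, 0.15, 0, 0, 0, 0, 1]]]'

```text
clock: 11.92
ee_pos: [0.4216, -0.0799, 0.0457]
ee_rot: [-0.485, 3.1, 0.009]
force: [-9.9, -9.7, 4.4]
opening: 0.0444
```

Request:
play_rows --increments '[[[0, 0, 0, 0, 0, 0, 1], [0, 0, 0, 0, 0, 0, 0.35], [0, 0, 0, 0, 0, 0, 0.35], [0, 0, 0, 0, 0, 0, 0.35]]]'

```text
clock: 12.42
ee_pos: [0.4223, -0.0787, 0.0457]
ee_rot: [-0.488, 3.099, 0.011]
force: [0.8, 0.4, -0.7]
opening: 0.0556
```

Request:
play_rows --increments '[[[0, 0, 3, 0, 0, 0, 0.35], [0, 0, 6, 0, 0, 0, 0.35], [-2, -6, 4, 0, 0, 0, 0.35], [0, -6, 0, 0, 0, 0, 0.6], [0, -6, 0, 0, 0, 0, 1]]]'

```text
clock: 13.05
ee_pos: [0.4074, -0.2474, 0.1744]
ee_rot: [-0.511, 3.091, 0.01]
force: [1.0, 0.3, -1.4]
opening: 0.0192
```

Request:
play_rows --increments '[[[0, -6, 0, 0, 0, 0, 1], [0, 0, 0, 0, 0, 0, 1]]]'

```text
clock: 13.3
ee_pos: [0.4067, -0.3138, 0.1754]
ee_rot: [-0.501, 3.091, 0.005]
force: [0.0, 0.4, 0.6]
opening: 0.0002
```

Run:
```python
from m import *
s=sense();print(s['ee_pos'],s['ee_rot'],s['force'],s['opening'])
a=cam('top','top6');b=cam('side','side6')
f=lambda d,x,y,w,h,k:cv2.resize(d['img'][y:y+h,x:x+w,::-1],None,fx=k,fy=k,interpolation=cv2.INTER_CUBIC)
cv2.imwrite('pics/c6.png',np.hstack([f(a,290,160,100,150,4),f(b,225,180,100,150,4)]))
```

```text
[ 0.40670465 -0.31384192  0.17543984] [-0.50109566  3.0913248   0.00482797] [0.00250317 0.43148552 0.57856301] 0.00015134520345286124
```

View pics/c6.png

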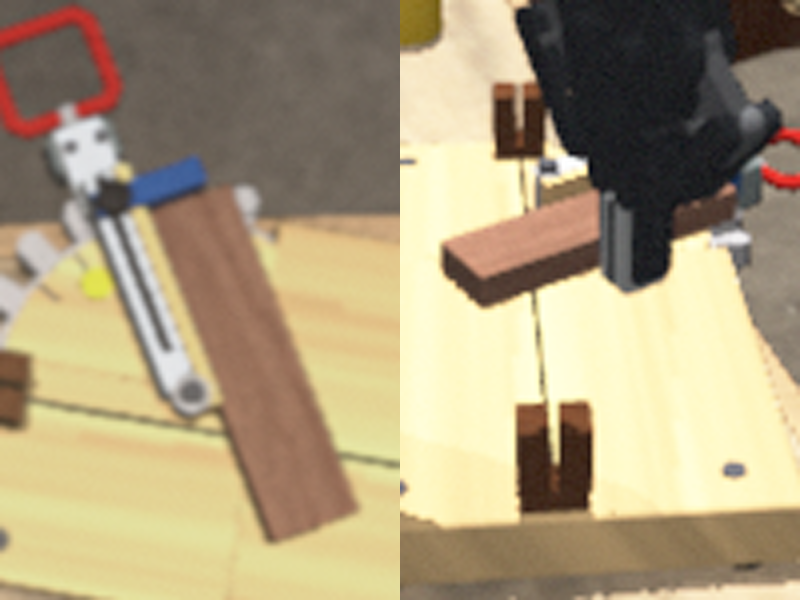

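Run:
```python
from m import *
d=cam('top');p=.446-.0354j;e=np.exp(1j*np.radians(18.34));co=p+e*(.094-.012j)
m=masks(d)['brn']
for st,c,l in comp(cv2.morphologyEx(m.astype(np.uint8),cv2.MORPH_CLOSE,np.ones((3,3))),800):
    # add top-face boundary: contour in corner frame (z=.06)
    cs,_=cv2.findContours(l.astype(np.uint8),cv2.RETR_EXTERNAL,cv2.CHAIN_APPROX_NONE);c=max(cs,key=cv2.contourArea)[:,0,:]
    w=np.array([onplane(d,q,.06)[:2] for q in c])
    r=cv2.minAreaRect((w*1000).astype(np.float32));print(r)
    z=(w@[1,1j]-co)/e*1000
    for lo,hi in((-150,-110),(-95,-15)):
        k=(z.real>lo)&(z.real<hi)
        for sd in(z.imag>-22,z.imag<-22): print(lo,hi,np.polyfit(z.real[k&sd],z.imag[k&sd],1).round(3),z.imag[k&sd].mean().round(1))
    print(z.real.min(),z.real.max())
```

```text
((465.1675109863281, -65.07656860351562), (167.8938446044922, 41.459163665771484), 17.132814407348633)
-150 -110 [-0.006 -2.256] -1.5
-150 -110 [-4.0000e-03 -4.0936e+01] -40.5
-95 -15 [ 0.009 -5.924] -6.4
-95 -15 [-2.0000e-03 -4.0774e+01] -40.7
-168.9086009270645 -1.3175076079985035
((284.6393127441406, 222.72776794433594), (88.07391357421875, 48.24778747558594), 89.99288177490234)
-150 -110 [  1.856 582.375] 319.7Traceback (most recent call last):
  File "<stdin>", line 12, in <module>
    raise TypeError("expected non-empty vector for x")
TypeError: expected non-empty vector for x
```

Request:
play_rows --increments '[[[2.5, 5.1, 0, 0, 0, 0, 1], [2.5, 5.1, 0, 0, 0, 0, 1], [2.5, 5.1, 0, 0, 0, 0, 1], [2.2, 4.2, 0, 0, 0, 0, 1], [0, 0, 0, 0, 0, 0, 1]]]'

```text
clock: 14.08
ee_pos: [0.5059, -0.097, 0.1749]
ee_rot: [-0.532, 3.086, 0.017]
force: [0.0, -0.6, 0.3]
opening: -0.0
```

Request:
play_rows --increments '[[[0, 0, -4, 0, 0, 0, 1], [0, 0, -3, 0, 0, 0, 1], [0, 0, 0, 0, 0, 0, 1]]]'

```text
clock: 14.45
ee_pos: [0.5049, -0.093, 0.1042]
ee_rot: [-0.543, 3.083, 0.019]
force: [1.6, -0.5, 0.0]
opening: 0.0004
```

Request:
play_rows --increments '[[[0.1, -1.6, 0, 0, 0, 0, 1], [0, 0, 0, 0, 0, 0, 1]]]'

```text
clock: 14.7
ee_pos: [0.5066, -0.1106, 0.1062]
ee_rot: [-0.543, 3.08, 0.017]
force: [0.1, -0.1, 0.0]
opening: -0.0001
```

Request:
play_rows --increments '[[[0, 0, -3, 0, 0, 0, 1], [0, 0, -2.2, 0, 0, 0, 1], [0, 0, 0, 0, 0, 0, 1]]]'

```text
clock: 15.08
ee_pos: [0.5094, -0.1123, 0.057]
ee_rot: [-0.538, 3.073, 0.015]
force: [0.2, 0.5, 0.2]
opening: -0.0005
```

Request:
play_rows --increments '[[[0, 0, -0.9, 0, 0, 0, 1], [-0.3, 0.9, 0, 0, 0, 0, 1], [-0.2, 0.6, 0, 0, 0, 0, 1], [0, 0, 0, 0, 0, 0, 1]]]'

```text
clock: 15.58
ee_pos: [0.506, -0.0962, 0.0505]
ee_rot: [-0.538, 3.069, 0.014]
force: [0.6, -0.9, -0.4]
opening: 0.0
```

Request:
play_rows --increments '[[[-0.1, 0.4, 0, 0, 0, 0, 1], [-0.1, 0.4, 0, 0, 0, 0, 1]]]'

```text
clock: 15.82
ee_pos: [0.5048, -0.0891, 0.0511]
ee_rot: [-0.537, 3.067, 0.01]
force: [1.3, -9.0, -0.7]
opening: 0.0
```

Request:
play_rows --increments '[[[-0.1, 0.3, 0, 0, 0, 0, 1]]]'

```text
clock: 15.95
ee_pos: [0.5049, -0.0891, 0.0516]
ee_rot: [-0.534, 3.065, 0.003]
force: [1.1, -10.7, -0.3]
opening: 0.0002
```

Request:
play_rows --increments '[[[0.3, -1.0, 0, 0, 0, 0, 1], [0.5, -1.5, 0, 0, 0, 0, 1], [0, -1, 4, 0, 0, 0, 1], [0, 0, 6, 0, 0, 0, 1], [-3, -5, 5, 0, 0, 0, 1]]]'

```text
clock: 16.58
ee_pos: [0.4887, -0.1648, 0.192]
ee_rot: [-0.542, 3.071, 0.007]
force: [0.6, -1.3, -0.2]
opening: -0.0003
```

Request:
play_rows --increments '[[[-3, -5, 0, 0, 0, 0, 1], [-2, -6, 0, 0, 0, 0, 1], [-2, -6, 0, 0, 0, 0, 1], [0, -6, 0, 0, 0, 0, 1], [0, 0, 0, 0, 0, 0, 1]]]'

```text
clock: 17.2
ee_pos: [0.4167, -0.4047, 0.1978]
ee_rot: [-0.533, 3.063, -0.002]
force: [-0.7, 0.9, 0.7]
opening: 0.0
```

Run:
```python
from m import *
s=sense();print(s['clock'],s['ee_pos'],s['force'])
a=cam('top','top7');b=cam('side')
f=lambda d,x,y,w,h,k:cv2.resize(d['img'][y:y+h,x:x+w,::-1],None,fx=k,fy=k,interpolation=cv2.INTER_CUBIC)
cv2.imwrite('pics/c7.png',np.hstack([f(a,290,160,80,115,5),f(b,230,180,80,115,5)]))
p=.446-.0354j;e=np.exp(1j*np.radians(18.34));co=p+e*(.094-.012j)
l=cv2.morphologyEx(masks(a)['brn'].astype(np.uint8),cv2.MORPH_CLOSE,np.ones((3,3)))
c=max([x for x in comp(l,800) if x[1][0]>290],key=lambda x:x[0][4])[2]
cs,_=cv2.findContours(c.astype(np.uint8),cv2.RETR_EXTERNAL,cv2.CHAIN_APPROX_NONE);c=max(cs,key=cv2.contourArea)[:,0,:]
w=np.array([onplane(a,q,.06)[:2] for q in c]);print(cv2.minAreaRect((w*1000).astype(np.float32)))
z=(w@[1,1j]-co)/e*1000;k=(z.real>-150)&(z.real<-15)&(z.imag<-25);print(np.polyfit(z.real[k],z.imag[k],1),z.real.min(),z.real.max())
```

```text
17.2 [ 0.4166823  -0.40466735  0.19780469] [-0.72085257  0.89818509  0.71984939]
((465.3818359375, -64.60807800292969), (166.97463989257812, 41.02599334716797), 18.242568969726562)
[ 4.15069475e-03 -4.04281677e+01] -168.26191856956473 -1.3175076079985035
```

View pics/c7.png

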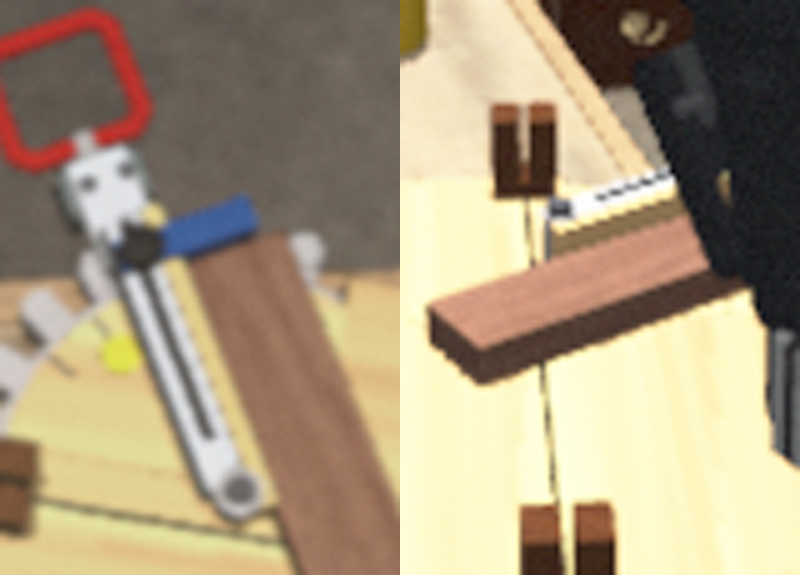

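```bash
python3 -c "
from h import *
print(close_job())"
```

```text
the job is handed in; nothing more can be done
None
```

The mitre board is set and handed in at about 17 s of the 72 s limit.

- **Fence:** I drew the red loop out about 21 mm and swung the fence to the red-dot stop, which is 30°. I then let the plunger spring back. The top view shows a swing of 29.9°, with the loop back at its starting distance from the pivot (within 1 mm). That means the pin is home. The yellow dot is still in view and the red one is covered.
- **Offcut:** I gripped it, slid it against the wooden face (6 to 8 N), then along to the blue stop (about 12 N). After releasing it I pressed its side once more (about 11 N), and it did not move.
- **Last measurement:** The offcut lies at 18.2° against 18.3° for the fence, with its centre within about 1 mm of the target. Its end is 1.3 mm short of the stop in the raw pixels, about the same as my edge-detection bias.
- **Not checked:** I did not press the end again after the side push, because that point is too close to the base to reach. Contact at the stop therefore rests on the earlier force reading and the picture. The path was kept clear of the glue bottle, and I never touched it. I made no final check of its position.

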